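# Oil the green bun moulds on the sloped stand

### The job

Gently lay, without dropping, both green bun moulds, cups up, on the sloped oiling stand, one in each of its two lanes, so that each rests flat on both bars between the blue teeth with about as much overhang at one end as at the other. When both are lying there on their own, squeeze the oil sprayer's trigger all the way in for a moment and let it spring back. Leave the red mould, the two bottles and the jar standing where they are.

Things in the scene. Friction and masses are not known exactly. Their poses are not given: they have to be found in the camera images.
- green_a: Green bun mould: a straight bar 190 x 48 x 24 mm, 0.2 kg, with three open rectangular cups in its top (outer walls 5 mm). Origin at the centre of the underside; x along its length, z up out of the cups. Starts cups up on a sheet pan (floor 4 mm, rim 14 mm above the table); the three moulds' places are shuffled.
- green_b: Second green mould, the same as green_a.
- red_mould: Red mould of the same size and axes, lying on the pan too; to be left alone.
- syrup: Small amber bottle, 46 mm across, 150 mm tall, standing on the pan close to an outer mould; origin at the centre of its foot. Leave alone.
- seed_jar: Small black jar, 46 mm across, 100 mm tall, standing on the pan close to an outer mould; origin at the centre of its foot. Leave alone.
- stand: Fixed steel stand, foot 170 x 180 mm, origin under its centre. Two round bars, 12 mm thick, 156 mm long, run along its x: axes at y=+60, z=140 mm and y=-60, z=108 mm, so what lies across both slopes 0.26 rad down to -y. Blue teeth 14 mm above each bar's top at x=0 (20 mm wide) and x=-74, +74 mm (8 mm wide) leave two lanes 60 mm wide.
- lane_near (a point): Middle of the lane at the stand's x=-40 mm, midway between the bars, on the sloped plane that touches both bars' tops (130 mm above the table). Its x is the stand's x (across the lane), y runs up the slope (along a laid mould), z is square to the slope. A rightly laid mould has its origin here.
- lane_far (a point): The same for the lane at the stand's x = +40 mm, nearer the sprayer.
- sprayer: Fixed oil sprayer beyond the far lane: white bottle 74 mm wide on a foot, origin at the table. Nozzle points to its -x, at the stand; head and nozzle below z=149 mm, x=-74 to +29 mm. Above, a white pistol grip points straight up: x=-4 to +22, 32 mm wide, up to z=227 mm. Before it stands the red trigger plate, 24 mm wide, z=152 to 217 mm, front face at x=-36 (foot) to -40 mm (top).
- trigger (a joint): Sprayer trigger, hinged about the sprayer's y at its foot (x=-26, z=148 mm): 0 sprung out, 0.36 rad fully squeezed towards the grip, at its stop; the spring needs about 3 to 8 N. Can be pinched together with the grip from above, closing along the sprayer's x.
- soy_bottle: Tall dark bottle, 72 mm across, 240 mm tall, standing behind the middle of the table; origin at the centre of its foot. Leave alone.

How it is judged (in metres and radians):
On the way, in this order (a step that is already met when the one before it is completed fails the run):
1. both green moulds lie in the stand's lanes, let go ((((x of green_a in the frame of lane_near between -0.012 and 0.012 m and y of green_a in the frame of lane_near between -0.025 and 0.025 m and z of green_a in the frame of lane_near between -0.005 and 0.006 m and angle between the z axis of green_a and the z axis of lane_near, either way round below 0.07 rad and angle between the x axis of green_a and the y axis of lane_near, either way round below 0.17 rad and angle between green_a's own z axis and vertical below 0.6 rad) and (x of green_b in the frame of lane_far between -0.012 and 0.012 m and y of green_b in the frame of lane_far between -0.025 and 0.025 m and z of green_b in the frame of lane_far between -0.005 and 0.006 m and angle between the z axis of green_b and the z axis of lane_far, either way round below 0.07 rad and angle between the x axis of green_b and the y axis of lane_far, either way round below 0.17 rad and angle between green_b's own z axis and vertical below 0.6 rad)) or ((x of green_a in the frame of lane_far between -0.012 and 0.012 m and y of green_a in the frame of lane_far between -0.025 and 0.025 m and z of green_a in the frame of lane_far between -0.005 and 0.006 m and angle between the z axis of green_a and the z axis of lane_far, either way round below 0.07 rad and angle between the x axis of green_a and the y axis of lane_far, either way round below 0.17 rad and angle between green_a's own z axis and vertical below 0.6 rad) and (x of green_b in the frame of lane_near between -0.012 and 0.012 m and y of green_b in the frame of lane_near between -0.025 and 0.025 m and z of green_b in the frame of lane_near between -0.005 and 0.006 m and angle between the z axis of green_b and the z axis of lane_near, either way round below 0.07 rad and angle between the x axis of green_b and the y axis of lane_near, either way round below 0.17 rad and angle between green_b's own z axis and vertical below 0.6 rad))) and contact force between each of green_a, green_b and the fingers below 0.1 N), for 0.2 s.
2. the trigger is squeezed fully in (value of joint trigger above 0.31 rad), for 0.15 s.
3. the trigger has sprung back (value of joint trigger below 0.06 rad), for 0.2 s.
At the end, for the whole second after the job is handed in: Green moulds at rest, released, one per lane: cups up, flat on both bars (6 mm, 0.07 rad), within 12 mm of the lane's middle across and 25 mm along, square within 0.17 rad; trigger sprung back (below 0.06 rad) (all of step 1 and linear speed of each of green_a, green_b below 0.02 m/s and angular speed of each of green_a, green_b below 0.2 rad/s and value of joint trigger below 0.06 rad); the robot touches nothing.
It fails at once if a green mould is dropped: it falls freely at over 0.6 m/s ((linear speed of green_a above 0.6 m/s and contact force between green_a and the fingers below 0.1 N) or (linear speed of green_b above 0.6 m/s and contact force between green_b and the fingers below 0.1 N)).
It fails at once if the red mould is shifted by more than 30 mm (distance of red_mould from where it was at the start of the episode above 0.03 m).
It fails at once if a bottle or the jar is shifted by more than 30 mm or tipped over (distance of any of syrup, seed_jar, soy_bottle from where it was at the start of the episode above 0.03 m or angle between any of syrup, seed_jar, soy_bottle's own z axis and vertical above 0.4 rad).
It also fails if it takes over 72 s, if anything falls off the work surface, if the arm or the gripper's body presses on something with over 40 N, if the wrist force passes 120 N, or if a joint passes its speed limit or range.

### The arm

A 6-joint arm with a two-finger parallel gripper is mounted at the origin on the work surface. World frame = base frame: x ahead of the robot, y to its left, z up, the work surface at z = 0. Lengths are in mm, angles in degrees, forces in N, time in s.
With the tool pointing down it reaches from about 350 to 850 mm from the base axis. Payload 8.1 kg.
Tool frame: the origin (TCP) lies midway between the tips of the shut fingers; the grasp point (between the pads) lies 19 mm behind it (r.pinch_z is the distance from the TCP to the grasp point, in mm); z points along the fingers, y is the line along which they close (so a half turn about z gives the same grasp; the last joint's range is limited). The gripper opens to 85 mm and grips with 20 to 120 N. Pads are 22 mm wide; open, the fingers measure 114 mm over their backs; the gripper's body (76 mm by 85 mm) begins 54 mm behind the grasp point. The pads swing forward as they close: fully open they stand 13 mm farther back than shut.
Start: joints at [-73.304, 7.471, 85.268, -0, 87.261, -4.893], TCP at [220.788, -557.905, 231.292] pointing down, gripper open.
Joint ranges: [-169.43, 169.43], [-51.17, 129.36], [1.28, 143.12], [-76.62, 256.62], [0, 156.53], [-152.29, 152.29]. Speed limits (degrees/s): [136.94, 136.94, 159.86, 180, 180, 180].

### API

Orientations are given as [roll, pitch, yaw] about the fixed x, y, z axes, in that order (R = Rz(yaw) Ry(pitch) Rx(roll)).
In Python, from bench import r gives the robot as it stands.
- The arm moves only by the shell command python3 -m jog 'ROWS' [OPENING] [FORCE]. ROWS is JSON, one flat list of numbers, 6 for each row, row after row: the shift along the tool's x, y, z in m, then the turn, a rotation vector about the tool's x, y, z in rad. A call has 1 to 8 rows; each row is the pose to reach, as a shift and turn from the pose commanded when the call began, along the tool's axes at that moment; what a row does not reach only later rows make up. A row lasts 1/8 s, in which the tool goes at most 62.5 mm and 10.7 degrees, less where a joint would pass 70% of its speed; a pose out of reach is approached as far as the arm can. A call with a gripper value outside its range is refused whole. OPENING is the opening, from -1 (shut) to 1 (fully open), set as the call begins (- or left out, the last holds). The fingers move at their own pace and stop on an object; FORCE is the grip in N (left out, the last holds). Time passes only in rows, so rows that repeat a pose let the fingers close. It gives the time, the measured TCP pose, the force, the opening and the grip force at its end, in the units of the state.
- r.sense(): the state, without advancing time (a new reading comes with each control period).
- r.snapshot(name): name is "scene" or "side" or "wrist"; returns a dict with "pixels" (400x640x3 uint8, red, green, blue), "range_z" (400x640 float32, mm along the optical axis (not along the pixel's ray), 0 where there is no reading), "K" (3x3 intrinsics, pixels), "rvec" (rotation vector, rad) and "tvec" (3), from world to camera coordinates, as OpenCV has them. Camera axes: x right, y down, z forward; pixel columns grow to the right and rows downward; lengths in mm; the calibration is good to about 2 mm. A picture is of the moment at which its call begins.
- r.hand_in(): hands the job in; it is judged then, once.
Trained networks look in a picture, given as the dict that the camera call returned (one of the last four; its "shot" number tells which), for a name from the list of things; names that differ only in an ending like _2 or _b are one class to them, and where a whole thing is asked for, a point or a joint stands for the part that bears it (a point fixed in the world has none). Each returns a list of dicts, best first, with "score" (0 to 1); they miss things now and then, are a little off and sometimes report something else, mostly with a low value. They report only what shows in the picture. A call takes as long as a camera call.
- r.look_for(picture, target): "bbox" ([left, top, right, bottom] in pixels, round what is visible of it).
- r.outline_of(picture, target): "region" (400x640 bool, what is visible of it) and "bbox" ([left, top, right, bottom] in pixels, round what is visible of it).
The state is a dict: "time": time; "joint_pos": joint angles; "qd": joint speeds; "joint_efforts": joint torques, N m; "tool_pos": TCP position; "tcp_rot": TCP orientation; "ft_force": force on the tool from outside, world axes, zero at the start; "wrist_torque": the same for the moment, N m; "finger_gap": finger opening in mm; "grip_force": force on a finger pad.
Only numpy, scipy, OpenCV 4.12 (cv2) and the standard library are available. Lean on these libraries where they do the work, as an engineer would, in place of code of your own. Each camera call takes 0.05 s, during which the arm holds its last target. There are 200 camera calls.

## Working session

There is one attempt and no reset: what is moved stays moved. The work goes in short steps, Python scripts to look and compute and a shell command to move; the robot and the scene stay as the last step left them, time stands still between calls to the robot, and variables do not carry over. Pictures are saved under pics/ and viewed, at most 10 in all, crops included, and the job is handed in when it is done.

```bash
ls; mkdir -p pics; cat > h.py <<'E'
import numpy as np,cv2
from bench import r
def cloud(s):
    K=np.array(s["K"]);R,_=cv2.Rodrigues(np.array(s["rvec"],float));t=np.array(s["tvec"],float).ravel()
    z=s["range_z"];v,u=np.mgrid[:400,:640]
    c=np.stack([(u-K[0,2])/K[0,0]*z,(v-K[1,2])/K[1,1]*z,z],-1)
    return (c-t)@R, z>0
E
python3 - <<'E'
from h import *
ims=[]
for n in ["scene","side"]:
    s=r.snapshot(n);P,ok=cloud(s);ims.append(s["pixels"])
    cv2.imwrite(f"pics/{n}0.png",s["pixels"][...,::-1])
    for t in ["green_a","red_mould","syrup","seed_jar","stand","sprayer","trigger","soy_bottle"]:
        for o in r.outline_of(s,t):
            if o["score"]<.3: continue
            m=o["region"]&ok; p=P[m]
            if len(p)<20: continue
            zt=np.percentile(p[:,2],97)
            q=p[p[:,2]>zt-8][:,:2].astype(np.float32)
            print(n,t,round(o["score"],2),o["bbox"],"ztop",zt.round(1),"med",np.median(q,0).round(1),"rect",[np.round(x,1) for x in cv2.minAreaRect(q)])
print(r.sense())
E
```

```text
pics
scene green_a 0.78 [244.8, 127.1, 292.1, 173.4] ztop 29.4 med [ 505. -316.] rect [array([ 500.4, -317.9]), array([193.5,  51.1]), np.float64(7.2)]
scene green_a 0.75 [293.9, 154.3, 336.7, 200.0] ztop 29.0 med [ 457.3 -122.8] rect [array([466. , -99.6]), array([192.9,  85.9]), np.float64(7.3)]
scene green_a 0.68 [338.9, 244.9, 392.0, 311.8] ztop 225.5 med [638.1 244.2] rect [array([620.7, 244.2]), array([31.2, 59.3]), np.float64(89.2)]
scene red_mould 0.74 [271.2, 135.2, 317.5, 181.7] ztop 28.7 med [ 462.6 -216.6] rect [array([ 463. , -221.7]), array([189.9,  49.9]), np.float64(3.6)]
scene syrup 0.62 [312.4, 174.8, 324.1, 206.8] ztop 153.2 med [531.6 -50.6] rect [array([530.6, -51.3]), array([20. , 17.4]), np.float64(44.3)]
scene seed_jar 0.71 [263.3, 104.3, 276.6, 132.1] ztop 105.2 med [ 420.8 -385.2] rect [array([ 421.1, -387. ]), array([37.5, 33.9]), np.float64(73.9)]
scene stand 0.94 [368.9, 189.6, 454.8, 279.9] ztop 147.0 med [442.8 299.5] rect [array([482.3, 285.8]), array([ 56.2, 252.7]), np.float64(74.0)]
scene sprayer 0.57 [343.1, 245.0, 393.2, 310.7] ztop 225.2 med [639
[... 1811 characters left out ...]
loat64(15.8)]
{'time': 0.9, 'joint_pos': array([-7.33048349e+01,  7.46988395e+00,  8.52674336e+01, -1.08713711e-03,
        8.72619043e+01, -4.89308402e+00]), 'qd': array([-0.1139459 ,  0.1487896 , -0.04551867,  0.13700408,  0.03913252,
       -0.04583862]), 'joint_efforts': array([-1.11570225e-03, -5.69313383e+01, -5.00868487e+01, -2.51695346e-04,
        9.29386188e-04, -4.03806678e-05]), 'tool_pos': array([ 220.7756837 , -557.90989458,  231.30911639]), 'tcp_rot': array([1.79999317e+02, 1.14831069e-03, 2.15883010e+01]), 'ft_force': array([0.81365186, 0.25589139, 0.3155264 ]), 'wrist_torque': array([-0.04281241, -0.02567888,  0.00507868]), 'grip_force': 0.0, 'finger_gap': 85.78206961153258}
```

View pics/scene0.png

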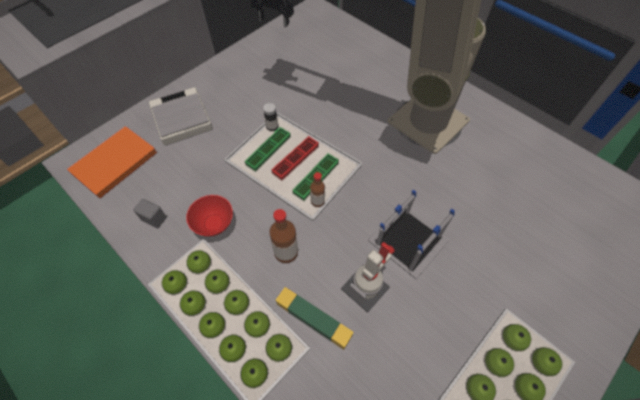

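View pics/side0.png

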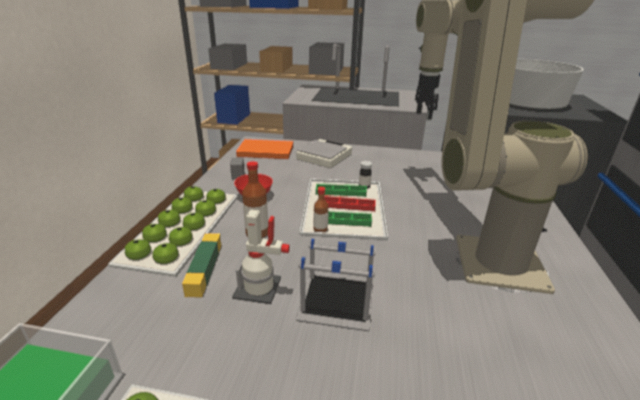

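The scene picture shows the pan with green moulds at px (267,150) and (317,177), the red one between them at (295,158), the stand at (415,235) and the sprayer at (370,270). The side view agrees. The depth points put the moulds along about world x. I'll go over the pan with the wrist camera.

```bash
cat >> h.py <<'E'
from scipy.spatial.transform import Rotation as Ro
def go(pos,rpy):
    s=r.sense();A=Ro.from_euler('xyz',s["tcp_rot"],degrees=True);B=Ro.from_euler('xyz',rpy,degrees=True)
    d=A.inv().apply(np.array(pos)-s["tool_pos"])/1000;w=(A.inv()*B).as_rotvec()
    print("row",d.round(4).tolist(),w.round(4).tolist(),"rows>=",np.linalg.norm(d)/.0625,np.degrees(np.linalg.norm(w))/10.7)
E
python3 -c "
from h import *
go([440,-220,340],[180,0,6])"
```

```text
row [0.3282, -0.2335, -0.1087] [0.0, 0.0, 0.2721] rows>= 6.675205098612006 1.4568505666417002
```

```bash
python3 -m jog '[0,0,-0.06,0,0,0, 0.328,-0.234,-0.109,0,0,0.272, 0.328,-0.234,-0.109,0,0,0.272, 0.328,-0.234,-0.109,0,0,0.272, 0.328,-0.234,-0.109,0,0,0.272, 0.328,-0.234,-0.109,0,0,0.272, 0.328,-0.234,-0.109,0,0,0.272, 0.328,-0.234,-0.109,0,0,0.272]'
python3 -m jog '[0,0,0,0,0,0,0,0,0,0,0,0]'
cat > m.py <<'E'
from h import *
import sys
s=r.snapshot("wrist");P,ok=cloud(s)
cv2.imwrite(f"pics/{sys.argv[1]}.png",s["pixels"][...,::-1])
print(r.sense()["tool_pos"].round(1),r.sense()["tcp_rot"].round(1))
for t in sys.argv[2:]:
  for o in r.outline_of(s,t):
    p=P[o["region"]&ok]
    if o["score"]<.3 or len(p)<20: continue
    zt=np.percentile(p[:,2],90); q=p[abs(p[:,2]-zt)<6][:,:2].astype(np.float32)
    print(t,round(o["score"],2),np.round(o["bbox"]),"zt",zt.round(1),[np.round(x,1) for x in cv2.minAreaRect(q)])
E
python3 m.py w1 green_a red_mould syrup seed_jar
```

```text
time: 1.9
tool_pos: [441.1, -217.0, 341.2]
tcp_rot: [180.0, -0.1, 6.2]
ft_force: [-0.8, -0.3, -0.0]
finger_gap: 85.3
grip_force: 0.0
time: 2.15
tool_pos: [439.4, -220.1, 340.2]
tcp_rot: [180.0, 0.0, 6.0]
ft_force: [0.2, -0.6, -0.5]
finger_gap: 85.6
grip_force: 0.0
[ 439.2 -220.4  340. ] [180.   0.   6.]
green_a 0.92 [232.  58. 274. 197.] zt 26.6 [array([ 467.9, -119.5]), array([190. ,  48.5]), np.float64(6.2)]
green_a 0.69 [376.  51. 416. 186.] zt 26.6 [array([ 499.7, -319.3]), array([190.5,  48.4]), np.float64(7.3)]
red_mould 0.95 [306.  70. 346. 206.] zt 26.7 [array([ 461.7, -223.2]), array([190.3,  48. ]), np.float64(3.4)]
red_mould 0.61 [230.  60. 273. 190.] zt 26.6 [array([ 468.6, -119.4]), array([188.5,  48.5]), np.float64(6.2)]
syrup 0.91 [150.  52. 227. 100.] zt 152.5 [array([529.8, -53.3]), array([21.9, 21.6]), np.float64(29.3)]
seed_jar 0.86 [414. 168. 470. 213.] zt 103.1 [array([ 417.4, -389.3]), array([40.6, 40.5]), np.float64(22.6)]
seed_jar 0.74 [  0.  63.  83. 204.] zt 24.3 [array([437.4, 176. ]), array([158.1,   8.1]), np.float64(0.9)]
```

View pics/w1.png

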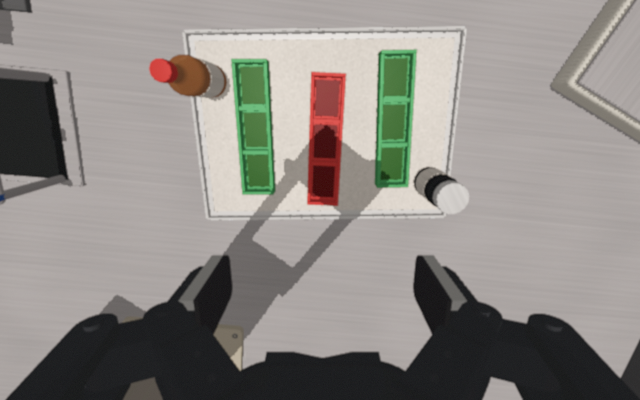

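The wrist view shows green moulds at px (253,125) and (396,118), red at (327,138), syrup at (200,75) and the jar at (445,190). The mould fits match 190x48 exactly. Next I measure the stand and sprayer from above.

```bash
python3 -m jog '[0,-0.05,-0.05,0,0,0, 0.01,-0.46,-0.13,0,0,0.05, 0.01,-0.46,-0.13,0,0,0.05, 0.01,-0.46,-0.13,0,0,0.05, 0.01,-0.46,-0.13,0,0,0.05, 0.01,-0.46,-0.13,0,0,0.05, 0.01,-0.46,-0.13,0,0,0.05, 0.01,-0.46,-0.13,0,0,0.05]' >/dev/null
python3 -m jog '[0.01,0,0,0,0,0,0.01,0,0,0,0,0,0.01,0,0,0,0,0]'
python3 m.py w2 stand sprayer trigger
python3 - <<'E'
from h import *
s=r.snapshot("wrist");P,ok=cloud(s)
h=cv2.cvtColor(s["pixels"],cv2.COLOR_RGB2HSV).astype(int)
b=(h[...,0]>100)&(h[...,0]<130)&(h[...,1]>120)&(h[...,2]>50)&ok&(P[...,2]>100)&(P[...,2]<180)
n,l,st,c=cv2.connectedComponentsWithStats(b.astype(np.uint8))
for i in range(1,n):
    if st[i,4]>8:
        p=P[l==i];t=p[p[:,2]>np.percentile(p[:,2],90)-4]; print("blue",c[i].round(),st[i,4],t.mean(0).round(1),np.ptp(t,0).round(1))
rd=((h[...,0]<8)|(h[...,0]>172))&(h[...,1]>140)&ok&(P[...,2]>140)
p=P[rd]; print("red",len(p),p.min(0).round(1),p.max(0).round(1)); t=p[p[:,2]>210]
if len(t)>5: print(t.mean(0).round(1),[np.round(x,1) for x in cv2.minAreaRect(t[:,:2].astype(np.float32))])
w=ok&(P[...,2]>221)&(P[...,2]<235)&(P[...,0]>560)&(P[...,0]<700)&(abs(P[...,1]-245)<60);q=P[w][:,:2].astype(np.float32)
if len(q)>5: print("grip top",[np.round(x,1) for x in cv2.minAreaRect(q)])
E
```

```text
time: 3.78
tool_pos: [411.8, 238.2, 470.0]
tcp_rot: [180.0, 0.0, 3.0]
ft_force: [-0.2, -0.0, -0.8]
finger_gap: 85.5
grip_force: 0.0
[411.8 238.2 470.1] [180.   0.   3.]
stand 0.93 [272.  78. 372. 193.] zt 140.5 [array([440.3, 299.6]), array([153.6,  13. ]), np.float64(0.8)]
sprayer 0.85 [296.   0. 355.  58.] zt 191.1 [array([591.2, 240.9]), array([ 2.9, 22.8]), np.float64(5.7)]
trigger 0.58 [319.   0. 339.  19.] zt 216.7 [array([593. , 241.4]), array([ 8.1, 23.6]), np.float64(1.6)]
blue [283.  86.] 46 [507.2 296.5 157.9] [ 5.7 11.   5.2]
blue [365.  90.] 44 [509.4 177.5 126.2] [ 5.9 10.3  5.6]
blue [283. 140.] 119 [434.2 294.7 157.9] [18.8 11.9  5.2]
blue [361. 140.] 126 [435.9 176.4 126.1] [16.9 10.8  5.8]
blue [358. 186.] 38 [363.1 175.2 126. ] [5.7 8.3 3.3]
blue [282. 189.] 41 [360.8 294.2 157.9] [7.5 9.3 5.4]
red 799 [518.9 -61.1 140.1] [597.7 253.9 218.9]
[592.7 241.7 215.7] [array([592.9, 241.6]), array([ 8.3, 22.3]), np.float64(3.5)]
```

View pics/w2.png

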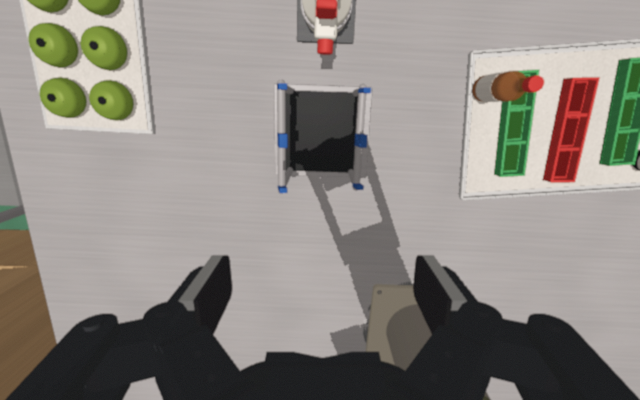

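Wrist view: stand at px (320,140), blue teeth on both bars, sprayer at (325,20). That gives stand centre ≈ (435,236) with yaw 0.9°, and sprayer ≈ (629,242). Now to the first green mould.

```bash
python3 -c "
from h import *
go([456,-120.8,150],[180,0,6.2])"
```

```text
row [0.025, 0.3614, 0.3204] [-0.0001, -0.0003, -0.0547] rows>= 7.7380915376387245 0.29295906710442804
```

```bash
python3 -m jog '[0.025,0.361,0.32,0,0,-0.055,0.025,0.361,0.32,0,0,-0.055,0.025,0.361,0.32,0,0,-0.055,0.025,0.361,0.32,0,0,-0.055,0.025,0.361,0.32,0,0,-0.055,0.025,0.361,0.32,0,0,-0.055,0.025,0.361,0.32,0,0,-0.055,0.025,0.361,0.32,0,0,-0.055]' >/dev/null
python3 -m jog '[0,0,0.0,0,0,0,0,0,0,0,0,0]'; python3 -c "
from h import *
go([456,-120.8,6],[180,0,6.2])"
```

```text
time: 5.28
tool_pos: [456.3, -119.6, 150.9]
tcp_rot: [-180.0, -0.0, 6.2]
ft_force: [0.1, 0.8, 0.4]
finger_gap: 85.8
grip_force: 0.0
row [-0.0005, 0.0012, 0.1449] [-0.0002, -0.0005, 0.0007] rows>= 2.3178865470704193 0.004843397695609314
```

```bash
python3 -m jog '[0,0.001,0.05,0,0,0,0,0.001,0.09,0,0,0,0,0.001,0.12,0,0,0,0,0.001,0.135,0,0,0,0,0.001,0.144,0,0,0,0,0.001,0.144,0,0,0,0,0.001,0.144,0,0,0]'
python3 -m jog '[0,0,0,0,0,0,0,0,0,0,0,0,0,0,0,0,0,0,0,0,0,0,0,0,0,0,0,0,0,0,0,0,0,0,0,0]' -1 40
python3 -m jog '[0,0,-0.01,0,0,0,0,0,-0.04,0,0,0,0,0,-0.09,0,0,0,0,0,-0.15,0,0,0,0,0,-0.21,0,0,0,0,0,-0.25,0,0,0,0,0,-0.25,0,0,0]'
cat >> h.py <<'E'
def place(lane_xy,off,up=0):
    B=Ro.from_euler('xyz',[180,-14.9,90.85],degrees=True)
    go(np.array([*lane_xy,130+up])-B.apply(off),[180,-14.9,90.85])
E
python3 -c "
from h import *
place([475.1,236.3],[12,0,2],60)"
```

```text
time: 6.15
tool_pos: [457.4, -121.0, 7.6]
tcp_rot: [179.9, -0.1, 6.3]
ft_force: [-0.1, -0.2, 1.4]
finger_gap: 85.6
grip_force: 0.0
time: 6.9
tool_pos: [456.8, -120.8, 6.9]
tcp_rot: [180.0, -0.0, 6.3]
ft_force: [-1.6, 1.2, 6.9]
finger_gap: 47.2
grip_force: 42.5
time: 7.78
tool_pos: [458.1, -121.4, 260.8]
tcp_rot: [179.8, -0.4, 6.3]
ft_force: [-0.0, -0.0, -2.8]
finger_gap: 47.0
grip_force: 42.1
row [0.0545, -0.3419, 0.0712] [0.1995, 0.2081, -1.4658] rows>= 5.654379300612956 7.999155459666723
```

```bash
python3 -m jog '[0.054,-0.342,0.07,0.2,0.208,-1.466,0.054,-0.342,0.07,0.2,0.208,-1.466,0.054,-0.342,0.07,0.2,0.208,-1.466,0.054,-0.342,0.07,0.2,0.208,-1.466,0.054,-0.342,0.07,0.2,0.208,-1.466,0.054,-0.342,0.07,0.2,0.208,-1.466,0.054,-0.342,0.07,0.2,0.208,-1.466,0.054,-0.342,0.07,0.2,0.208,-1.466]' >/dev/null
python3 -m jog '[0.0,0,0,0,0,0,0,0,0,0,0,0,0,0,0,0,0,0]'; python3 -c "
from h import *
place([475.1,236.3],[11,0,2.9],60)"
```

```text
time: 9.15
tool_pos: [472.3, 225.2, 186.0]
tcp_rot: [-179.5, -15.0, 90.6]
ft_force: [0.5, -1.0, -3.2]
finger_gap: 47.4
grip_force: 42.4
row [0.0008, 0.003, -0.0039] [-0.0073, -0.0026, -0.0042] rows>= 0.07938747577225874 0.04710515793561258
```

```bash
python3 -m jog '[0.001,0.003,-0.004,-0.007,-0.003,-0.004,0.001,0.003,-0.004,-0.007,-0.003,-0.004,0.001,0.003,-0.004,-0.007,-0.003,-0.004]'
cat > g.py <<'E'
from h import *
R=Ro.from_euler('xyz',[0,-14.9,90.85],degrees=True) # mould axes if rightly laid
L={"far":np.array([475.1,236.3,130]),"near":np.array([395.1,235.2,130])}
for n in ["scene","side"]:
    s=r.snapshot(n);P,ok=cloud(s)
    h=cv2.cvtColor(s["pixels"],cv2.COLOR_RGB2HSV).astype(int)
    m=(h[...,0]>50)&(h[...,0]<85)&(h[...,1]>110)&ok&(P[...,1]>90)&(P[...,1]<380)&(P[...,2]>90)&(P[...,0]>330)&(P[...,0]<540)
    for k,c in L.items():
        q=R.inv().apply(P[m]-c); q=q[abs(q[:,1])<40]
        if len(q)<30: continue
        t=q[q[:,2]>np.percentile(q[:,2],95)-6]
        A=np.c_[t[:,:2],np.ones(len(t))];f=np.linalg.lstsq(A,t[:,2],rcond=None)[0]
        print(n,k,len(q),"along,across rect",[np.round(x,1) for x in cv2.minAreaRect(t[:,:2].astype(np.float32))],"top plane slope/height",f.round(3))
E
python3 g.py;python3 -c "
from h import *
place([475.1,236.3],[11,0,2.9],60);place([475.1,236.3],[11,0,2.9],5)"
```

```text
time: 9.52
tool_pos: [475.7, 225.2, 190.7]
tcp_rot: [179.9, -14.9, 91.0]
ft_force: [0.1, -0.9, -2.0]
finger_gap: 46.9
grip_force: 42.4
scene far 555 along,across rect [array([21.1, -1.4]), array([ 49.9, 177.8]), np.float64(89.3)] top plane slope/height [-4.0000e-03 -1.0000e-02  8.0734e+01]
side far 680 along,across rect [array([18.1, -0.1]), array([191.1,  45.6]), np.float64(0.8)] top plane slope/height [9.0000e-03 1.7000e-02 8.0536e+01]
row [-0.0003, -0.0003, 0.0003] [-0.0002, -0.0, 0.0023] rows>= 0.008801715720253787 0.012357059034182986
row [-0.0145, -0.0003, 0.0535] [-0.0002, -0.0, 0.0023] rows>= 0.8865797607417963 0.012357059034182986
```

```bash
python3 -m jog '[-0.004,0,0.013,0,0,0.002,-0.008,0,0.027,0,0,0.002,-0.012,0,0.039,0,0,0.002,-0.015,0,0.047,0,0,0.002,-0.016,0,0.051,0,0,0.002,-0.016,0,0.051,0,0,0.002]'
python3 -m jog '[0,0,0.001,0,0,0,0,0,0.002,0,0,0,0,0,0.003,0,0,0,0,0,0.003,0,0,0]'
python3 -m jog '[0,0,0.001,0,0,0,0,0,0.001,0,0,0]'
```

```text
time: 10.38
tool_pos: [475.6, 222.9, 136.8]
tcp_rot: [-180.0, -14.9, 90.9]
ft_force: [0.6, -0.2, -2.6]
finger_gap: 47.2
grip_force: 42.4
time: 10.88
tool_pos: [475.6, 223.7, 134.1]
tcp_rot: [-180.0, -14.9, 90.9]
ft_force: [-0.4, 0.0, -2.3]
finger_gap: 47.5
grip_force: 42.4
time: 11.12
tool_pos: [475.5, 223.9, 133.0]
tcp_rot: [-180.0, -14.9, 90.9]
ft_force: [-0.6, -0.4, -1.7]
finger_gap: 47.2
grip_force: 42.4
```

```bash
python3 -m jog '[0,0,0.001,0,0,0,0,0,0.001,0,0,0,0,0,0.001,0,0,0]'|grep -A1 -E "tool_pos|ft"
python3 -m jog '[0,0,0.001,0,0,0,0,0,0.001,0,0,0,0,0,0.001,0,0,0]'|grep -A1 -E "tool_pos|ft"
```

```text
tool_pos: [475.6, 224.1, 132.1]
tcp_rot: [-180.0, -14.9, 90.9]
ft_force: [1.1, 0.5, -2.2]
finger_gap: 47.2
tool_pos: [475.6, 224.4, 131.1]
tcp_rot: [-180.0, -14.9, 90.9]
ft_force: [0.5, 0.2, -2.1]
finger_gap: 47.3
```

```bash
for i in 1; do python3 -m jog '[0,0,0.001,0,0,0,0,0,0.001,0,0,0,0,0,0.001,0,0,0]'|grep -E "tool_pos|ft"; done
python3 -m jog '[0,0,0.001,0,0,0,0,0,0.001,0,0,0,0,0,0.001,0,0,0]'|grep -E "tool_pos|ft"; python3 g.py
```

```text
tool_pos: [475.6, 224.6, 130.2]
ft_force: [-0.1, 0.1, -1.3]
tool_pos: [475.6, 224.9, 129.3]
ft_force: [-0.2, -0.8, -1.9]
scene far 477 along,across rect [array([ 6.5, -0.7]), array([ 50.4, 174.7]), np.float64(89.5)] top plane slope/height [5.0000e-03 2.0000e-03 2.1133e+01]
side far 708 along,across rect [array([ 1.2, -0.1]), array([ 46.8, 190.7]), np.float64(90.0)] top plane slope/height [9.0000e-03 1.5000e-02 2.1972e+01]
```

```bash

python3 -m jog '[0,0,0.001,0,0,0,0,0,0.001,0,0,0,0,0,0.001,0,0,0]'|grep -E "tool_pos|ft"; python3 -m jog '[0,0,0.001,0,0,0,0,0,0.001,0,0,0,0,0,0.001,0,0,0]'|grep -E "tool_pos|ft"
```

```text
tool_pos: [475.8, 225.1, 128.8]
ft_force: [-2.9, -3.7, 5.1]
tool_pos: [475.8, 225.1, 128.7]
ft_force: [-7.6, -6.8, 13.0]
```

```bash

python3 -m jog '[0,0,-0.001,0,0,0,0,0,-0.001,0,0,0,0,0,-0.001,0,0,0,0,0,-0.001,0,0,0]' 0.5
python3 -m jog '[0,0,-0.02,0,0,0,0,0,-0.06,0,0,0,0,0,-0.12,0,0,0,0,0,-0.16,0,0,0,0,0,-0.16,0,0,0]'; python3 g.py;python3 -c "
from h import *
go([501,-319.2,240],[180,0,7.3])"
```

```text
time: 13.98
tool_pos: [475.5, 225.2, 128.1]
tcp_rot: [-180.0, -14.9, 90.9]
ft_force: [0.4, 0.1, 1.0]
finger_gap: 64.2
grip_force: 0.0
time: 14.6
tool_pos: [478.3, 183.7, 287.3]
tcp_rot: [179.6, -14.9, 90.9]
ft_force: [0.2, -1.1, -0.9]
finger_gap: 64.3
grip_force: 0.0
scene far 739 along,across rect [array([ 1.6, -1.4]), array([ 50. , 184.6]), np.float64(89.7)] top plane slope/height [ 5.0000e-03 -6.0000e-03  2.0927e+01]
side far 745 along,across rect [array([ 1.9, -0.5]), array([188.6,  47.1]), np.float64(0.4)] top plane slope/height [-1.0000e-03  1.8000e-02  2.2307e+01]
row [-0.4975, 0.0171, -0.0882] [-0.1893, -0.2125, 1.4495] rows>= 8.089136758299633 7.909959755021543
```

```bash

python3 -m jog '[-0.497,0.017,-0.088,-0.189,-0.212,1.45,-0.497,0.017,-0.088,-0.189,-0.212,1.45,-0.497,0.017,-0.088,-0.189,-0.212,1.45,-0.497,0.017,-0.088,-0.189,-0.212,1.45,-0.497,0.017,-0.088,-0.189,-0.212,1.45,-0.497,0.017,-0.088,-0.189,-0.212,1.45,-0.497,0.017,-0.088,-0.189,-0.212,1.45,-0.497,0.017,-0.088,-0.189,-0.212,1.45]' 0.8 >/dev/null
python3 -m jog '[-0.03,0,0,0,0,0,0,0,0,0,0,0,0,0,0,0,0,0]';python3 m.py w3 green_a red_mould;  python3 -c "
from h import *
go([501,-319.2,6],[180,0,7.3])"
```

```text
time: 16.08
tool_pos: [500.7, -312.5, 237.6]
tcp_rot: [-179.8, 0.2, 7.4]
ft_force: [0.8, 0.1, -0.5]
finger_gap: 77.3
grip_force: 0.0
[ 500.3 -312.7  238.2] [-179.8    0.2    7.4]
green_a 0.85 [304.  85. 350. 246.] zt 26.7 [array([ 500. , -319.4]), array([188.5,  48.1]), np.float64(7.2)]
red_mould 0.93 [223. 110. 267. 269.] zt 26.7 [array([ 461.9, -223.4]), array([189.9,  48.5]), np.float64(3.6)]
row [0.0005, 0.0066, 0.2334] [-0.0018, 0.0019, 0.0007] rows>= 3.735136970389226 0.014637206388827526
```

```bash

python3 -m jog '[0,0.0066,0.02,-0.002,0.002,0,0,0.0066,0.06,-0.002,0.002,0,0,0.0066,0.1,-0.002,0.002,0,0,0.0066,0.1,-0.002,0.002,0]';  python3 -c "
from h import *
go([501,-319.2,6],[180,0,7.3])"
```

```text
time: 16.73
tool_pos: [498.7, -318.1, 136.5]
tcp_rot: [-179.8, 0.2, 7.3]
ft_force: [0.0, -0.2, 0.1]
finger_gap: 76.7
grip_force: 0.0
row [0.0026, 0.0019, 0.1305] [-0.004, 0.004, 0.0001] rows>= 2.0889287367676936 0.03010379601078782
```

```bash

python3 -m jog '[0.001,0.001,0.05,-0.002,0.002,0,0.001,0.001,0.09,-0.002,0.002,0,0.001,0.001,0.12,-0.002,0.002,0,0.001,0.001,0.13,-0.002,0.002,0,0.001,0.001,0.13,-0.002,0.002,0,0.001,0.001,0.13,-0.002,0.002,0]'
python3 -m jog '[0,0,0,0,0,0,0,0,0,0,0,0,0,0,0,0,0,0,0,0,0,0,0,0,0,0,0,0,0,0,0,0,0,0,0,0]' -1 40
python3 -m jog '[0,0,-0.01,0,0,0,0,0,-0.04,0,0,0,0,0,-0.09,0,0,0,0,0,-0.15,0,0,0,0,0,-0.21,0,0,0,0,0,-0.25,0,0,0,0,0,-0.25,0,0,0]'
python3 -c "
from h import *
place([395.1,235.2],[0,0,2.5],130)"
```

```text
time: 17.48
tool_pos: [504.2, -322.2, 13.0]
tcp_rot: [179.7, -0.3, 7.3]
ft_force: [-0.8, -0.4, -0.2]
finger_gap: 76.8
grip_force: 0.0
time: 18.23
tool_pos: [503.6, -321.3, 12.0]
tcp_rot: [179.8, -0.3, 7.3]
ft_force: [-0.9, 2.2, 6.5]
finger_gap: 47.2
grip_force: 42.3
time: 19.1
tool_pos: [503.5, -321.8, 266.0]
tcp_rot: [179.4, -0.6, 7.3]
ft_force: [-0.0, 0.4, -3.2]
finger_gap: 47.0
grip_force: 42.1
row [-0.0369, -0.5656, -0.0022] [0.2044, 0.2112, -1.4476] rows>= 9.068399082200909 7.909572647851256
```

```bash

python3 -m jog '[-0.037,-0.566,-0.002,0.204,0.211,-1.448,-0.037,-0.566,-0.002,0.204,0.211,-1.448,-0.037,-0.566,-0.002,0.204,0.211,-1.448,-0.037,-0.566,-0.002,0.204,0.211,-1.448,-0.037,-0.566,-0.002,0.204,0.211,-1.448,-0.037,-0.566,-0.002,0.204,0.211,-1.448,-0.037,-0.566,-0.002,0.204,0.211,-1.448,-0.037,-0.566,-0.002,0.204,0.211,-1.448]' >/dev/null
python3 -c "
from h import *
place([395.1,235.2],[-4,0,8],130)"
```

```text
row [0.0657, -0.0082, 0.0073] [-0.0094, -0.0054, 0.0029] rows>= 1.0655324331359943 0.06003107775085827
```

```bash

python3 -m jog '[0.03,-0.004,0.003,-0.005,-0.003,0.001,0.03,-0.004,0.003,-0.005,-0.003,0.001,0.03,-0.004,0.003,-0.005,-0.003,0.001,0.03,-0.004,0.003,-0.005,-0.003,0.001]'
python3 -c "
from h import *
place([395.1,235.2],[-4,0,8],60)";python3 g.py
```

```text
time: 20.6
tool_pos: [401.7, 199.1, 264.6]
tcp_rot: [-179.8, -15.0, 90.6]
ft_force: [-0.6, -0.5, -2.9]
finger_gap: 47.0
grip_force: 42.4
row [0.0197, -0.006, 0.0735] [-0.0023, -0.0015, -0.0041] rows>= 1.2208697879594286 0.02625871938198007
scene far 867 along,across rect [array([-0.5, -1.7]), array([ 50.7, 189.3]), np.float64(89.7)] top plane slope/height [ 3.0000e-03 -9.0000e-03  2.0847e+01]
scene near 540 along,across rect [array([-2.3, -7. ]), array([ 50.3, 185.3]), np.float64(89.0)] top plane slope/height [ 5.00000e-03 -8.00000e-03  1.52523e+02]
side far 777 along,across rect [array([ 1.2, -0.4]), array([192.,  47.]), np.float64(0.1)] top plane slope/height [0.0000e+00 1.7000e-02 2.2237e+01]
side near 547 along,across rect [array([-2.1, -6.4]), array([ 45.5, 189.6]), np.float64(89.7)] top plane slope/height [1.00000e-02 1.00000e-02 1.54093e+02]
```

```bash

python3 -m jog '[0.003,-0.0065,0.03,-0.002,-0.001,-0.004,0.003,-0.0065,0.07,-0.002,-0.001,-0.004,0.003,-0.0065,0.1,-0.002,-0.001,-0.004,0.003,-0.0065,0.118,-0.002,-0.001,-0.004,0.003,-0.0065,0.118,-0.002,-0.001,-0.004,0.003,-0.0065,0.118,-0.002,-0.001,-0.004]'; python3 g.py; python3 -c "
from h import *
place([395.1,235.2],[-4,0,8],0)"
```

```text
time: 21.45
tool_pos: [395.2, 233.1, 153.2]
tcp_rot: [179.9, -15.0, 90.9]
ft_force: [0.1, 0.2, -3.0]
finger_gap: 46.5
grip_force: 42.3
scene far 927 along,across rect [array([-0.2, -1.8]), array([188.7,  50.4]), np.float64(0.5)] top plane slope/height [ 5.0000e-03 -1.3000e-02  2.0909e+01]
scene near 445 along,across rect [array([ 3.8, -1.1]), array([180.6,  50.5]), np.float64(0.1)] top plane slope/height [ 5.0000e-03 -2.8000e-02  3.6061e+01]
side far 784 along,across rect [array([ 1.4, -0.2]), array([ 47.1, 189.8]), np.float64(89.7)] top plane slope/height [1.0000e-03 2.3000e-02 2.2203e+01]
side near 719 along,across rect [array([ 2.4, -0.6]), array([ 46.9, 187.3]), np.float64(89.6)] top plane slope/height [8.0000e-03 1.0000e-02 3.8188e+01]
row [-0.0002, -0.0004, 0.0153] [0.0027, -0.0015, 0.0017] rows>= 0.245392771058813 0.018863797678687847
```

16 mm to go and well centred, so I ease down to contact.

```bash

python3 -m jog '[0,0,0.004,0,0,0,0,0,0.008,0,0,0,0,0,0.012,0,0,0,0,0,0.013,0,0,0,0,0,0.013,0,0,0]'|grep -E "tool_pos|ft"; for i in 1; do python3 -m jog '[0,0,0.001,0,0,0,0,0,0.001,0,0,0,0,0,0.001,0,0,0]'|grep -E "tool_pos|ft"; done;  python3 -m jog '[0,0,0.001,0,0,0,0,0,0.001,0,0,0,0,0,0.001,0,0,0]'|grep -E "tool_pos|ft"
```

```text
tool_pos: [394.4, 236.8, 139.6]
ft_force: [-0.3, -0.2, -2.7]
tool_pos: [394.5, 237.1, 138.8]
ft_force: [-0.7, 0.2, -2.2]
tool_pos: [394.6, 237.3, 137.9]
ft_force: [-0.0, -0.5, -2.8]
```

```bash

python3 -m jog '[0,0,0.001,0,0,0,0,0,0.001,0,0,0,0,0,0.001,0,0,0]'|grep -E "tool_pos|ft"; python3 -m jog '[0,0,0.001,0,0,0,0,0,0.001,0,0,0,0,0,0.001,0,0,0]'|grep -E "tool_pos|ft"
```

```text
tool_pos: [394.6, 237.4, 137.6]
ft_force: [-3.8, -5.1, 5.1]
tool_pos: [394.7, 237.4, 137.5]
ft_force: [-9.2, -9.2, 15.1]
```

```bash

python3 -m jog '[0,0,-0.001,0,0,0,0,0,-0.001,0,0,0,0,0,-0.001,0,0,0,0,0,-0.001,0,0,0]' 0.42
python3 -m jog '[0,0,-0.02,0,0,0,0,0,-0.05,0,0,0,0,0,-0.1,0,0,0,0,0,-0.15,0,0,0,0,0,-0.19,0,0,0,0,0,-0.19,0,0,0]'; python3 g.py;python3 m.py w4 green_a sprayer trigger; python3 -c "
from h import *
go([460,242,400],[180,0,91])"
```

```text
time: 24.18
tool_pos: [394.4, 237.6, 136.7]
tcp_rot: [180.0, -15.0, 90.9]
ft_force: [-0.6, -1.0, 0.1]
finger_gap: 60.9
grip_force: 0.0
time: 24.92
tool_pos: [396.8, 188.3, 324.3]
tcp_rot: [179.5, -15.0, 91.0]
ft_force: [0.4, -0.3, -0.5]
finger_gap: 60.8
grip_force: 0.0
scene far 935 along,across rect [array([-0.7, -1.7]), array([ 50.2, 189.6]), np.float64(89.9)] top plane slope/height [1.0000e-03 0.0000e+00 2.1075e+01]
scene near 658 along,across rect [array([12.1, -1.4]), array([ 49.7, 165.2]), np.float64(89.7)] top plane slope/height [ 4.0000e-03 -2.3000e-02  2.0834e+01]
side far 777 along,across rect [array([ 1. , -0.6]), array([190.5,  47.1]), np.float64(0.1)] top plane slope/height [2.0000e-03 1.8000e-02 2.2305e+01]
side near 714 along,across rect [array([ 3.7, -0.2]), array([187.8,  46. ]), np.float64(0.1)] top plane slope/height [3.000e-03 1.000e-02 2.243e+01]
[394.8 188.5 319.3] [-180.   -14.9   90.9]
green_a 0.94 [299.  83. 348. 263.] zt 162.0 [array([394.9, 281.8]), array([48. , 76.7]), np.float64(0.9)]
green_a 0.66 [370.  88. 430. 262.] zt 163.2 [array([475.6, 286.9]), array([48.7, 76.3]), np.float64(1.4)]
sprayer 0.89 [450. 143. 638. 213.] zt 224.4 [array([636.1, 242.9]), array([27.4, 31. ]), np.float64(1.1)]
trigger 0.83 [515. 154. 568. 186.] zt 216.3 [array([592.9, 241.9]), array([10. , 23.7]), np.float64(1.1)]
row [0.0714, 0.0663, -0.0651] [-0.0015, -0.2609, -0.0009] rows>= 1.8751901017656722 1.3969470953265481
```

View pics/w4.png

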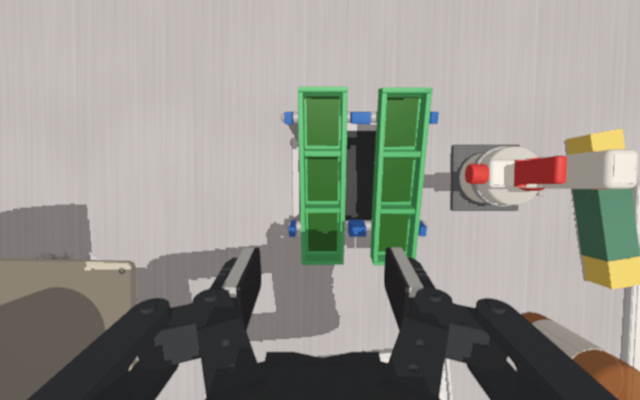

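Wrist view: both green moulds lie between the teeth at px (323,175) and (402,175), with even overhang; the trigger is at (540,172) and the grip at (610,170). Sprayer x≈627, y≈242.5. Now to above the trigger.

```bash
python3 -c "
from h import *
go([623,242.5,310],[180,0,91])"
```

```text
row [0.0461, 0.2294, 0.0211] [-0.0015, -0.2609, -0.0009] rows>= 3.759747851638751 1.3969470953265481
```

```bash

python3 -m jog '[0.046,0.05,-0.02,-0.001,-0.1,0,0.046,0.229,0.021,-0.0015,-0.261,-0.001,0.046,0.229,0.021,-0.0015,-0.261,-0.001,0.046,0.229,0.021,-0.0015,-0.261,-0.001,0.046,0.229,0.021,-0.0015,-0.261,-0.001,0.046,0.229,0.021,-0.0015,-0.261,-0.001,0.046,0.229,0.021,-0.0015,-0.261,-0.001,0.046,0.229,0.021,-0.0015,-0.261,-0.001]' 1
python3 -c "
from h import *
go([623,242.5,250],[180,0,91])"
```

```text
time: 26.22
tool_pos: [622.7, 242.3, 314.9]
tcp_rot: [179.6, -0.1, 91.0]
ft_force: [-0.7, 0.5, 0.2]
finger_gap: 85.2
grip_force: 0.0
row [0.0001, -0.0001, 0.0649] [0.0062, -0.0012, 0.0002] rows>= 1.0385916711864507 0.03376326472572828
```

```bash

python3 -m jog '[0,0,0.02,0.003,-0.001,0,0,0,0.06,0.003,-0.001,0,0,0,0.06,0.003,-0.001,0,0,0,0.06,0.003,-0.001,0]'
python3 - <<'E'
from h import *
s=r.snapshot("wrist");cv2.imwrite("pics/w5.png",s["pixels"][...,::-1])
go([623,242.5,188],[180,0,91])
E
```

```text
time: 26.72
tool_pos: [623.3, 242.1, 252.9]
tcp_rot: [-180.0, 0.0, 91.0]
ft_force: [0.7, -0.5, 1.0]
finger_gap: 85.4
grip_force: 0.0
row [0.0002, -0.001, 0.066] [0.0017, 0.0003, -0.0003] rows>= 1.056131598186238 0.009325403452576538
```

View pics/w5.png

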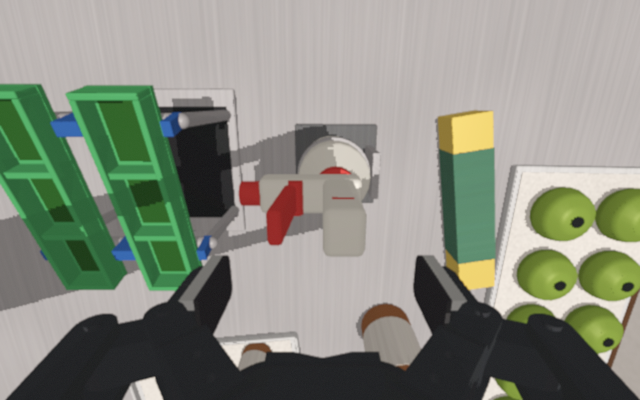

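The wrist view shows trigger (282,215) and grip (343,228) between the open fingers (px 228 and 418), so I go down.

```bash

python3 -m jog '[0,-0.001,0.02,0.002,0,0,0,-0.001,0.04,0.002,0,0,0,-0.001,0.055,0.002,0,0,0,-0.001,0.065,0.002,0,0,0,-0.001,0.065,0.002,0,0]'
python3 -m jog '[0,0.001,0,0,0,0,0,0.002,0,0,0,0,0,0.003,0,0,0,0,0,0.003,0,0,0,0]' 0.4 30
```

```text
time: 27.4
tool_pos: [621.7, 241.8, 185.7]
tcp_rot: [-179.7, 0.1, 91.0]
ft_force: [0.1, 0.5, -0.3]
finger_gap: 85.2
grip_force: 0.0
time: 27.9
tool_pos: [625.5, 242.3, 187.8]
tcp_rot: [-179.9, 0.0, 91.0]
ft_force: [-4.3, -0.2, 3.0]
finger_gap: 60.0
grip_force: 2.1
```

Trigger is being pushed (−4.3 N in x). Now I squeeze fully.

```bash

python3 -m jog '[0,0,0,0,0,0,0,0,0,0,0,0,0,0,0,0,0,0,0,0,0,0,0,0,0,0,0,0,0,0,0,0,0,0,0,0]' -1 40
python3 - <<'E'
from h import *
for n in ["side"]:
    s=r.snapshot(n);cv2.imwrite("pics/s6.png",cv2.resize(s["pixels"][140:320,200:400,::-1],None,fx=3,fy=3))
E
```

```text
time: 28.65
tool_pos: [628.2, 242.4, 188.5]
tcp_rot: [179.8, -0.0, 91.0]
ft_force: [13.8, 2.9, 2.1]
finger_gap: 41.9
grip_force: 46.2
```

View pics/s6.png

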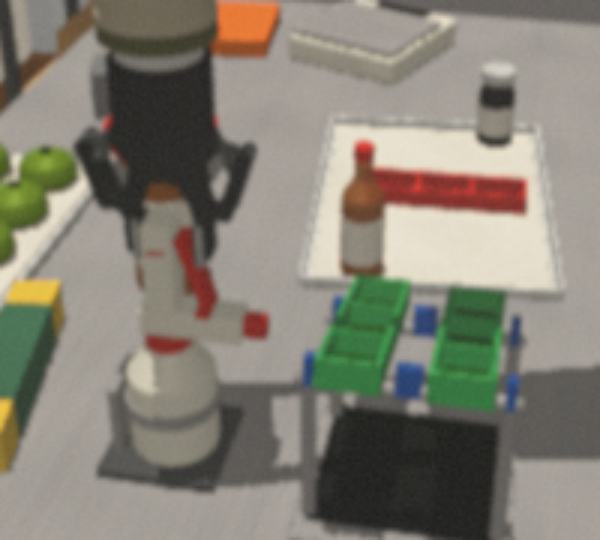

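The side view shows the trigger (195,270) tilted back against the grip. The gap has stalled at 41.9 mm under 46 N, so it is at its stop. I hold briefly, release and go up.

```bash

python3 -m jog '[0,0,0,0,0,0,0,0,0,0,0,0,0,0,0,0,0,0]'|grep -E "gap|grip"
python3 -m jog '[0,-0.001,0,0,0,0,0,-0.003,0,0,0,0,0,-0.004,0,0,0,0,0,-0.004,0,0,0,0,0,-0.004,0,0,0,0,0,-0.004,0,0,0,0,0,-0.004,0,0,0,0]' 1
python3 -m jog '[0,0,-0.03,0,0,0,0,0,-0.08,0,0,0,0,0,-0.13,0,0,0,0,0,-0.13,0,0,0,0,0,-0.13,0,0,0,0,0,-0.13,0,0,0]'
python3 g.py; python3 m.py w7 trigger sprayer
```

```text
finger_gap: 41.9
grip_force: 46.2
time: 29.95
tool_pos: [621.5, 242.0, 187.2]
tcp_rot: [-179.9, 0.1, 91.0]
ft_force: [-0.5, 0.0, -0.2]
finger_gap: 85.5
grip_force: 0.0
time: 30.7
tool_pos: [621.0, 241.9, 314.9]
tcp_rot: [-179.7, 0.1, 91.0]
ft_force: [0.1, -0.2, 0.1]
finger_gap: 85.3
grip_force: 0.0
scene far 566 along,across rect [array([ 0.9, -1.4]), array([186.3,  50.5]), np.float64(0.3)] top plane slope/height [ 1.0000e-03 -1.0000e-03  2.0927e+01]
scene near 471 along,across rect [array([41.2, -1.3]), array([ 50.1, 107.4]), np.float64(89.6)] top plane slope/height [ 1.8000e-02 -7.0000e-03  2.0054e+01]
side far 773 along,across rect [array([-0.2, -0.6]), array([192.7,  46.9]), np.float64(0.2)] top plane slope/height [3.0000e-03 2.2000e-02 2.2034e+01]
side near 629 along,across rect [array([ 2.6, -0.8]), array([188.6,  45.4]), np.float64(0.6)] top plane slope/height [1.1000e-02 1.0000e-03 2.1621e+01]
[621.2 242.  315.6] [-1.797e+02  1.000e-01  9.100e+01]
trigger 0.85 [288. 163. 312. 211.] zt 216.7 [array([594.2, 242.8]), array([10.3, 22.9]), np.float64(2.4)]
sprayer 0.89 [256. 119. 370. 222.] zt 224.9 [array([636.9, 243.7]), array([25.9, 31. ]), np.float64(1.1)]
```

The trigger is back where it was, the moulds are flat and centred (the scene view of the near one is partly blocked by the arm), and the robot is clear.

```bash
python3 -c "
from h import *
print(r.hand_in())"
```

```text
the job is handed in; nothing more can be done
None
```

I handed the job in at about 31 s: both green moulds lie flat and centred in their lanes, cups up, and the trigger was squeezed to its stop and sprang back; the red mould, bottles and jar were never touched, and no verdict was shown.

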